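# Refit a coupon clamp's release lever and draw the coupon

### The job

Put the loose release lever back on the coupon clamp's splined shaft, red mark to red mark, and push it fully home. Swing the lever counter-clockwise as far as it goes so that the clamp bar lifts and stays up, then slide the copper coupon out from under the bar and lay it flat on the green mat without dropping it. Leave the lever on its shaft and do not disturb the other things.

Things in the scene. Friction and masses are not known exactly. Their poses are not given: they have to be found in the camera images.
- lever: Loose steel release lever, 154 mm long, about 0.28 kg, lying flat, right way up. Square boss 38 x 38 mm, 30 mm tall, with a splined bore right through. A 16 mm wide arm (10 to 20 mm above the underside) runs from the boss along the lever's +x to a black upright grip. Origin: bore centre on the underside; z up along the bore.
- lever_boss (a point): Middle of the lever's boss, on the bore axis, 15 mm above its underside; best place to grip, across the flats at y = -19 and +19 mm. The bore is 20.6 mm wide with five grooves, 7 mm wide, every 60 degrees; the sixth, on the arm's side (a red mark on the boss's top), is left out, so the lever fits one way only.
- lever_grip (a point): Middle of the lever's black grip (23 to 25 mm across, 41 mm tall), 122 mm from the bore axis.
- clamp: Coupon clamp fixed to the bench, base plate x -42 to 68, y -128 to 40 mm, 12 mm thick. Origin on the bench under the middle of the bed; z up. The coupon lies along the clamp's x on the bed (top 22 mm above the bench, x -45 to 66 mm) between 4 mm high rails, a stop behind it; it comes out towards -x. The bar crosses it at x -16 to 12 mm.
- shaft_seat (a point): Centre of the flange on the vertical cam shaft, 58 mm above the bench; the lever's underside rests on it when fully home. At x = -2, y = -62 mm of the clamp. Above it five splines, 22 mm tall, 5.5 mm wide, 27 mm across, every 60 degrees, the sixth place blank. About 3.5 degrees of play each way in the lever. The shaft turns with 0.45 N m of friction.
- shaft_nose (a point): Top of the shaft's plain pilot nose, 34 mm above the flange. The nose is 12 mm tall above the splines, 18 mm wide, tapering to 10 mm at the top; it centres the bore before the splines meet. Its red mark points to the blank place: at the start 140 degrees clockwise (from above) from the clamp's +x, give or take 35 degrees, not measured: to be felt (it drops on when turned right) or seen.
- clamp_bar (a joint): Angle of the clamp bar (rad): 0 down on the coupon, 0.13 fully lifted. A cam on the shaft lifts it evenly as the shaft turns counter-clockwise (from above) by 57 degrees, from the start to a firm stop. Friction keeps it where it is left. A fork under the bar straddles the coupon's neck and holds the coupon in until the bar is at least half way up.
- bar_nose (a point): Top edge of the steel clamp bar's free end, 40 mm above the bench while down, about 58 mm when lifted. The bar is hinged at y = -110, z = 36 mm of the clamp, 28 mm wide, with a 48 mm eye round the shaft.
- coupon: Loose copper tensile coupon (dog bone), 150 x 36 x 6 mm, about 0.14 kg: ends 36 mm wide and 45 mm long, neck 20 mm wide. Origin: centre of its underside; x along it, parallel to the clamp's x at the start, z up. At the start its origin is at x = -20, z = 22 mm of the clamp; it must move 75 mm along the clamp's -x before it is clear of the bar and may be lifted.
- coupon_tab (a point): Middle of the coupon's end that sticks out of the clamp, 55 mm from its origin along its -x, 3 mm above its underside; clear of the bed and free to be pinched across its 36 mm width.
- mat: Green bench mat fixed to the bench, 120 mm along its x, 200 mm along its y, 3 mm thick; origin under its centre.
- spanner: Open-ended spanner 132 mm long, loose, a bystander; origin under its centre.
- petri_dish: Petri dish 62 mm wide, 14 mm tall, loose, a bystander; origin under its centre.
- beaker_100: Empty low glass beaker 56 mm wide, 72 mm tall, a bystander; origin under its centre.
- pen_1: Red and white marker pen 135 mm long, a bystander; origin under its centre.
Things that resemble listed ones, but are neither listed nor needed, are in the scene too. Of the things that look like the coupon, the middle-sized one is meant.

How it is judged:
By the outcome, as a careful person would: the job done as asked, in the order asked, and still so for the second after the job is handed in, with the robot touching nothing.
It also fails if it takes over 69 s, if anything falls off the work surface, if the arm or the gripper's body presses on something with over 40 N, if the wrist force passes 120 N, or if a joint passes its speed limit or range.

### The arm

A 7-joint arm with a two-finger parallel gripper is mounted at the origin on a cart in front of the work surface, level with it; the furniture and walls round the work are solid. World frame = base frame: x ahead of the robot, y to its left, z up, the work surface at z = 0. Lengths are in m, angles in rad, forces in N, time in s.
With the tool pointing down it reaches from about 0.4 to 0.85 m from the base axis. Payload 4.5 kg.
Tool frame: the origin (TCP) lies midway between the tips of the shut fingers; the grasp point (between the pads) lies 19 mm behind it; z points along the fingers, y is the direction in which the jaws open and shut (so a half turn about z gives the same grasp; the last joint's range is limited). The gripper opens to 88 mm and grips with 3 to 60 N. Pads are 18 mm wide; open, the fingers measure 123 mm over their backs; the gripper's body (75 mm by 187 mm) begins 45 mm behind the grasp point.
Start: joints at [1.243, 0.689, -0.195, 1.565, 0.157, 0.902, -0.215], TCP at [0.221, -0.585, 0.239] pointing down, gripper open.
Joint ranges: [-3.01, 3.01], [-0.46, 2.08], [-1.47, 1.51], [0.13, 2.56], [-1, 4.14], [0.04, 2.09], [-2.66, 2.66]. Speed limits (rad/s): [2.57, 2.57, 3.14, 3.14, 3.14, 3.14, 3.14].

### API

Orientations are given as a unit quaternion [x, y, z, w].
In Python, from plant import r gives the robot as it stands. The module is installed in compiled form; this text tells all that it offers.
- The arm moves only by the tool carry_out, never from a script. Its argument "commands" is a list of rows, each a list of 6 numbers: the shift along the tool's x, y, z in m, then the turn, a rotation vector about the tool's x, y, z in degrees. In form: [[dx, dy, dz, wx, wy, wz], ...]. A call has 1 to 12 rows; each row is the pose to reach, as a shift and turn from the pose commanded when the call began, along the tool's axes at that moment; what a row does not reach only later rows make up. A row lasts 1/10 s, in which the tool goes at most 50 mm and 8.59 degrees, less where a joint would pass 70% of its speed; a pose out of reach is approached as far as the arm can. A call with a gripper value outside its range is refused whole. "fingers" is the closure in counts, from 0 (fully open) to 255 (shut), set as the call begins (left out, the last holds). The fingers move at their own pace and stop on an object; "grip_force" is the grip in N (left out, the last holds). Time passes only in rows, so rows that repeat a pose let the fingers close. It gives the time, the measured TCP pose, the force and the opening at its end, in the units of the state.
- r.get_state(): the state, without advancing time (a new reading comes with each control period).
- r.snapshot(name): name is "scene" or "top" or "wrist"; returns a dict with "img" (420x560x3 uint8, blue, green, red), "intrinsics" (3x3 intrinsics, pixels), "k1" (the pictures are not rectified: a ray, as slopes to the right and down, at radius r is drawn at 1 + k1 r^2 times it, then the intrinsics apply), "extrinsics" (4x4, takes a point from camera to world coordinates); the wrist camera has in their place "tool_from_camera" (4x4, takes a point from camera to tool coordinates, whose origin is the TCP and whose axes are the flange's). Camera axes: x right, y down, z forward; pixel columns grow to the right and rows downward; lengths in m; the calibration is good to about 2 mm. A picture is of the moment at which its call begins: read the wrist's pose just before it. There is no depth.
- r.finish_job(): hands the job in, once; it reports no verdict.
Trained networks look in a picture, given as the dict that the camera call returned (one of the last four; its "shot" number tells which), for a name from the list of things; names that differ only in an ending like _2 or _b are one class to them, and where a whole thing is asked for, a point or a joint stands for the part that bears it (a point fixed in the world has none). Each returns a list of dicts, best first, with "p" (0 to 1); they miss things now and then, are a little off and sometimes report something else, mostly with a low value. They report only what shows in the picture. A call takes as long as a camera call. They do not tell look-alikes from the thing itself.
- r.spot_in(picture, label): "xyz" ([x, y, z] in m, in world coordinates, good to about 4 mm: the middle of the surface that is visible of it).
- r.spot_point(picture, label): "xyz" ([x, y, z] in m, in world coordinates, good to about 4 mm: a listed point, or the origin of a listed thing).
The state is a dict: "clock": time; "q": joint angles; "qd": joint speeds; "joint_torque": joint torques, N m; "tool_pos": TCP position; "eef_rot": TCP orientation; "contact_force": force on the tool from outside, world axes, zero at the start; "moment": the same for the moment, N m; "opening": opening from 0.0 (shut) to 1.0 (fully open).
Only numpy, scipy, OpenCV 4.12 (cv2) and the standard library are available. Lean on these libraries where they do the work, as an engineer would, in place of code of your own. Each camera call takes 0.05 s, during which the arm holds its last target.

## Working session

There is one attempt and no reset: what is moved stays moved. The work goes in short steps, Python scripts to look and compute and a tool call to move; the robot and the scene stay as the last step left them, time stands still between calls to the robot, and variables do not carry over. Pictures are saved under pics/ and viewed, and the job is handed in when it is done.

Besides the shell and the picture viewer there is one more tool, called after "Call:" as a command line: name --pt "numbers of a row" for each row, then --argument value for the rest. carry_out: Moves the arm, as the interface text tells. Its arguments: {"type":"object","properties":{"commands":{"type":"array","items":{"type":"array","items":{"type":"number"}}},"fingers":{"type":"number"},"grip_force":{"type":"number"}},"required":["commands"]}

```bash
mkdir -p pics; ls; cat > h.py <<'E'
import numpy as np, cv2
from scipy.spatial.transform import Rotation as R
from plant import r
def snap(n,f):
    s=r.get_state(); p=r.snapshot(n); cv2.imwrite('pics/'+f,p['img']); 
    if 'extrinsics' in p: T=np.array(p['extrinsics'])
    else:
        W=np.eye(4); W[:3,:3]=R.from_quat(s['eef_rot']).as_matrix(); W[:3,3]=s['tool_pos']
        T=W@np.array(p['tool_from_camera'])
    return p,T
def px2w(p,T,u,v,z):
    K=np.array(p['intrinsics']); k=p['k1']
    d=np.array([(u-K[0,2])/K[0,0],(v-K[1,2])/K[1,1]]); x=d.copy()
    for _ in range(30): x=d/(1+k*(x@x))
    D=T[:3,:3]@np.array([x[0],x[1],1]); o=T[:3,3]
    return o+D*(z-o[2])/D[2]
def w2px(p,T,X):
    K=np.array(p['intrinsics']); c=T[:3,:3].T@(np.array(X)-T[:3,3]); x=c[:2]/c[2]; x=x*(1+p['k1']*(x@x))
    return np.array([K[0,0]*x[0]+K[0,2],K[1,1]*x[1]+K[1,2]])
def st():
    s=r.get_state(); e=R.from_quat(s['eef_rot']).as_matrix()
    print('t',round(s['clock'],2),'pos',np.round(s['tool_pos'],4),'xax',np.round(e[:,0],3),'zax',np.round(e[:,2],3),'F',np.round(s['contact_force'],1),'M',np.round(s['moment'],2),'open',round(s['opening'],3),'q',np.round(s['q'],2)); return s
E
cat > a.py <<'E'
from h import *
st()
for n in ['top','scene']:
    p,T=snap(n,n+'0.png'); print(n,np.round(T,3).tolist(),p['intrinsics'],p['k1'])
    for l in ['lever_boss','lever_grip','shaft_seat','shaft_nose','bar_nose','coupon','coupon_tab','clamp','mat','spanner','petri_dish','beaker_100','pen_1','lever']:
        try: print(l,[(np.round(d['xyz'],3).tolist(),round(d['p'],2)) for d in r.spot_point(p,l)][:4])
        except Exception as e: print(l,e)
E
python3 a.py
```

```text
pics
t 0.0 pos [ 0.2209 -0.584   0.2379] xax [ 0.935  0.354 -0.   ] zax [-0.001  0.002 -1.   ] F [ 0.1  0.1 -0.3] M [ 0.01 -0.02 -0.01] open 0.998 q [ 1.24  0.69 -0.19  1.57  0.16  0.9  -0.22]
top [[0.003, -0.992, 0.122, 0.33], [-1.0, -0.004, -0.012, 0.15], [0.012, -0.122, -0.992, 1.413], [0.0, 0.0, 0.0, 1.0]] [[507.081723     0.         275.29455569]
 [  0.         507.081723   202.53600165]
 [  0.           0.           1.        ]] -0.10152259362450416
lever_boss [([0.53, 0.333, -0.009], 0.64), ([0.424, 0.287, 0.016], 0.6)]
lever_grip [([0.341, 0.375, 0.022], 0.68), ([0.61, 0.089, 0.026], 0.57), ([0.622, 0.066, 0.002], 0.55)]
shaft_seat [([0.554, 0.058, 0.058], 0.63)]
shaft_nose [([0.554, 0.058, 0.092], 0.82), ([0.642, 0.077, 0.04], 0.2)]
bar_nose [([0.642, 0.075, 0.042], 0.63)]
coupon [([0.625, -0.148, -0.001], 0.88), ([0.435, -0.242, 0.001], 0.71), ([0.609, 0.093, 0.021], 0.7)]
coupon_tab [([0.504, -0.221, 0.003], 0.94), ([0.666, -0.162, -0.0], 0.78), ([0.601, 0.14, 0.026], 0.71)]
clamp [([0.555, 0.055, 0.057], 0.68), ([0.623, 0.066, 0.002], 0.61)]
mat [([0.531, 0.333, -0.004], 
[... 729 characters left out ...]
0.056, 0.096], 0.66)]
bar_nose [([0.636, 0.077, 0.04], 0.61)]
coupon [([0.624, -0.148, -0.001], 0.79), ([0.429, -0.242, -0.001], 0.79), ([0.61, 0.084, 0.025], 0.78), ([0.598, 0.143, 0.022], 0.25)]
coupon_tab [([0.662, -0.168, 0.002], 0.66), ([0.599, 0.143, 0.02], 0.65), ([0.506, -0.224, 0.006], 0.56)]
clamp [([0.617, 0.069, -0.003], 0.6), ([0.558, 0.057, 0.058], 0.4)]
mat [([0.533, 0.334, 0.001], 0.97)]
spanner [([0.398, 0.031, -0.001], 0.68), ([0.468, 0.538, 0.003], 0.26)]
petri_dish [([0.46, -0.059, 0.003], 0.64)]
beaker_100 [([0.47, 0.539, 0.001], 0.72), ([0.615, 0.069, 0.001], 0.44)]
pen_1 [([0.373, 0.174, -0.0], 0.61)]
lever [([0.422, 0.284, 0.001], 0.78), ([0.599, 0.142, 0.021], 0.57)]
```

View pics/top0.png

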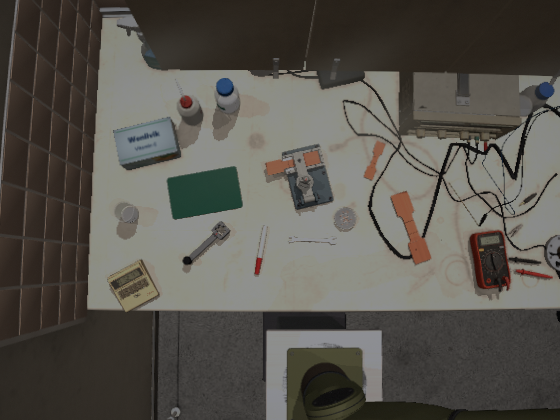

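View pics/scene0.png

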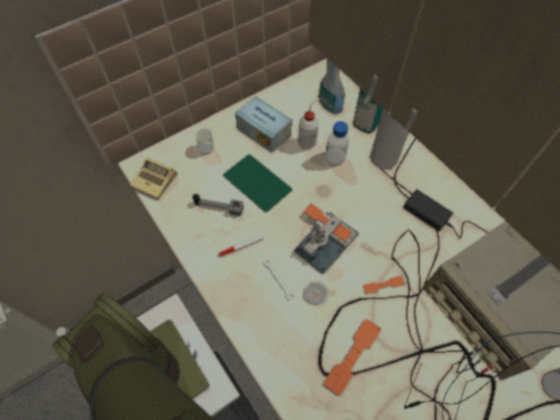

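```bash
python3 - <<'E'
import cv2
a=cv2.imread('pics/top0.png')[130:310,120:390]; cv2.imwrite('pics/top0z.png',cv2.resize(a,None,fx=2.9,fy=2.9,interpolation=cv2.INTER_CUBIC))
a=cv2.imread('pics/scene0.png')[100:300,140:400]; cv2.imwrite('pics/scene0z.png',cv2.resize(a,None,fx=3,fy=3,interpolation=cv2.INTER_CUBIC))
E
```

```text
(no output)
```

View pics/top0z.png

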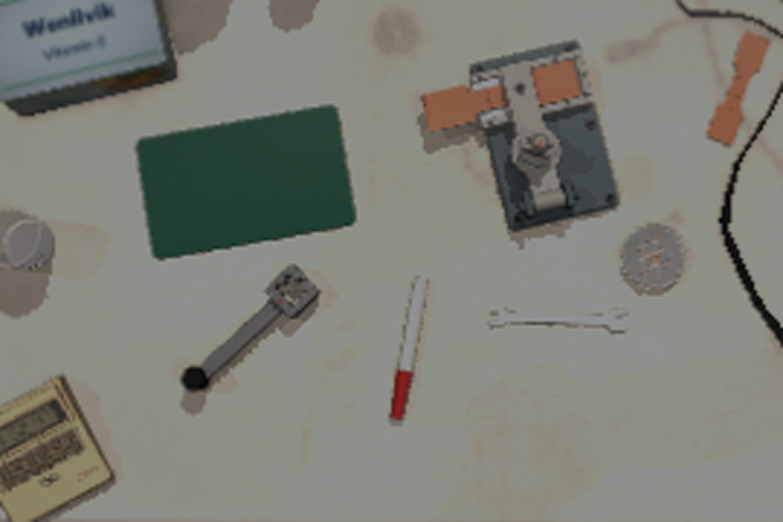

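View pics/scene0z.png

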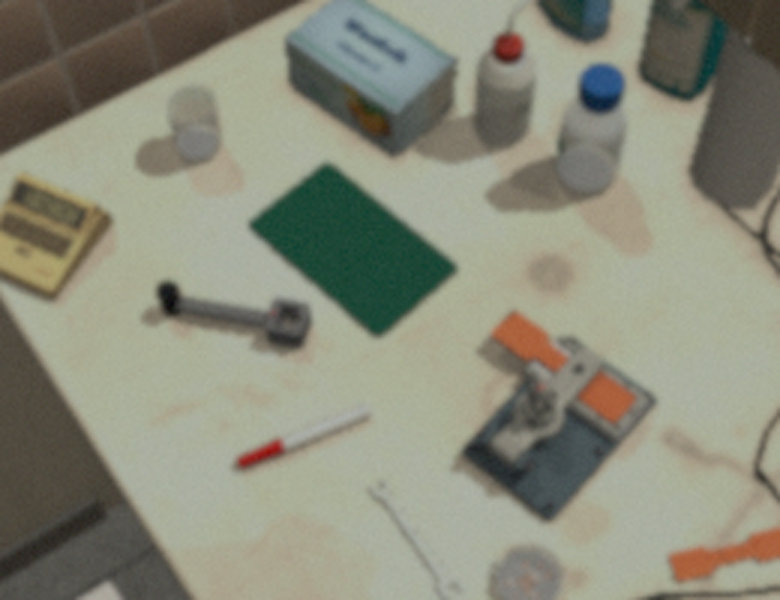

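```bash
cat >> h.py <<'E'
def to(x,y,z,yaw=None):
    "rows numbers for world target TCP, tool down, tool x yaw deg"
    s=r.get_state(); e=R.from_quat(s['eef_rot']); 
    cur=np.degrees(np.arctan2(*e.as_matrix()[:2,0][::-1]))
    yaw=cur if yaw is None else yaw
    c,sn=np.cos(np.radians(yaw)),np.sin(np.radians(yaw))
    G=R.from_matrix(np.array([[c,sn,0],[sn,-c,0],[0,0,-1]]))
    d=e.inv().apply(np.array([x,y,z])-s['tool_pos']); w=(e.inv()*G).as_rotvec(degrees=True)
    print('cur yaw',round(cur,2),'row',np.round(d,4).tolist(),np.round(w,2).tolist(),'dist',round(np.linalg.norm(d),3))
E
python3 - <<'E'
from h import *
p,T=snap('wrist','w0.png'); print(np.round(p['tool_from_camera'],3).tolist(),p['intrinsics'],p['k1'])
to(0.48,-0.15,0.28,-10)
E
```

```text
[[0.0, -0.957, -0.291, 0.076], [1.0, 0.0, -0.001, -0.0], [0.001, -0.291, 0.957, -0.146], [0.0, 0.0, 0.0, 1.0]] [[366.26737406   0.         281.58609974]
 [  0.         366.26737406 206.97245503]
 [  0.           0.           1.        ]] 0.03270496779654116
cur yaw 20.73 row [0.3958, -0.3148, -0.0413] [0.0, -0.0, 30.73] dist 0.507
```

View pics/w0.png

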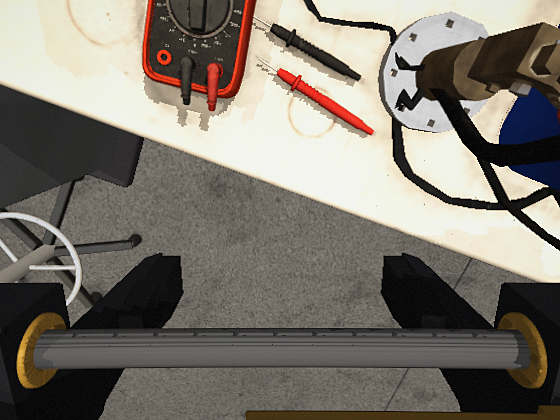

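Call:
carry_out --pt "0.396 -0.315 -0.041 0 0 31" --pt "0.396 -0.315 -0.041 0 0 31" --pt "0.396 -0.315 -0.041 0 0 31" --pt "0.396 -0.315 -0.041 0 0 31" --pt "0.396 -0.315 -0.041 0 0 31" --pt "0.396 -0.315 -0.041 0 0 31" --pt "0.396 -0.315 -0.041 0 0 31" --pt "0.396 -0.315 -0.041 0 0 31" --pt "0.396 -0.315 -0.041 0 0 31" --pt "0.396 -0.315 -0.041 0 0 31" --pt "0.396 -0.315 -0.041 0 0 31" --pt "0.396 -0.315 -0.041 0 0 31"

```text
clock: 2.75
tool_pos: [0.4812, -0.1478, 0.2798]
eef_rot: [0.996, -0.087, 0.0, -0.0]
contact_force: [-0.5, -0.5, -0.1]
opening: 0.998
```

```bash
python3 - <<'E'
from h import *
st(); to(0.50,0.07,0.28,-30)
E
```

```text
t 2.75 pos [ 0.4812 -0.1478  0.2798] xax [ 0.985 -0.174  0.001] zax [ 0.001  0.    -1.   ] F [-0.5 -0.5 -0.1] M [0.03 0.07 0.  ] open 0.998 q [ 0.21  0.47 -0.01  1.88  0.01  0.79 -1.54]
cur yaw -10.0 row [-0.0193, -0.2177, -0.0001] [-0.04, -0.04, 20.0] dist 0.219
```

```bash
python3 - <<'E'
from h import *
to(0.55,0.06,0.2,95)
E
```

```text
cur yaw -10.0 row [0.0317, -0.2165, 0.08] [0.02, -0.06, -105.0] dist 0.233
```

Call:
carry_out --pt "0.032 -0.216 0.0 0 0 -105" --pt "0.032 -0.216 0.0 0 0 -105" --pt "0.032 -0.216 0.0 0 0 -105" --pt "0.032 -0.216 0.0 0 0 -105" --pt "0.032 -0.216 0.0 0 0 -105" --pt "0.032 -0.216 0.08 0 0 -105" --pt "0.032 -0.216 0.08 0 0 -105" --pt "0.032 -0.216 0.08 0 0 -105" --pt "0.032 -0.216 0.08 0 0 -105" --pt "0.032 -0.216 0.08 0 0 -105" --pt "0.032 -0.216 0.08 0 0 -105" --pt "0.032 -0.216 0.08 0 0 -105"

```text
clock: 3.95
tool_pos: [0.55, 0.0535, 0.1994]
eef_rot: [0.688, 0.725, -0.001, 0.001]
contact_force: [-1.1, 0.3, -0.3]
opening: 1.001
```

```bash
python3 - <<'E'
from h import *
st(); p,T=snap('wrist','w1.png')
for l in ['shaft_seat','shaft_nose','bar_nose','coupon','coupon_tab','clamp']:
    print(l,[(np.round(d['xyz'],4).tolist(),round(d['p'],2),w2px(p,T,d['xyz']).round()) for d in r.spot_point(p,l)][:3])
to(0.424,0.285,0.15,133)
np.savez('w1.npz',T=T,K=p['intrinsics'],k1=p['k1'])
E
```

```text
t 3.95 pos [0.55   0.0535 0.1994] xax [-0.052  0.999 -0.002] zax [-0.001 -0.002 -1.   ] F [-1.1  0.3 -0.3] M [-0.06 -0.05  0.04] open 1.001 q [ 0.11  0.68 -0.49  1.82  0.45  0.76 -0.57]
shaft_seat [([0.5524, 0.0584, 0.0592], 0.56, array([284., 188.]))]
shaft_nose [([0.5562, 0.0552, 0.0917], 0.82, array([289., 203.])), ([0.4588, -0.0607, -0.0023], 0.53, array([188., 279.]))]
bar_nose [([0.644, 0.0749, 0.0393], 0.79, array([393., 168.])), ([0.3697, 0.1753, -0.0005], 0.31, array([75., 25.]))]
coupon [([0.6128, 0.0886, 0.0254], 0.58, array([355., 148.]))]
coupon_tab [([0.5973, 0.143, 0.0235], 0.65, array([343.,  81.])), ([0.5041, -0.2199, 0.0035], 0.65, array([229., 407.])), ([0.6664, -0.1605, 0.0039], 0.59, array([375., 371.]))]
clamp [([0.6155, 0.0646, -0.0049], 0.75, array([349., 169.])), ([0.4582, -0.0608, -0.0028], 0.18, array([188., 279.]))]
cur yaw 92.7 row [0.2344, -0.1152, 0.0495] [-0.02, 0.04, -40.3] dist 0.266
```

View pics/w1.png

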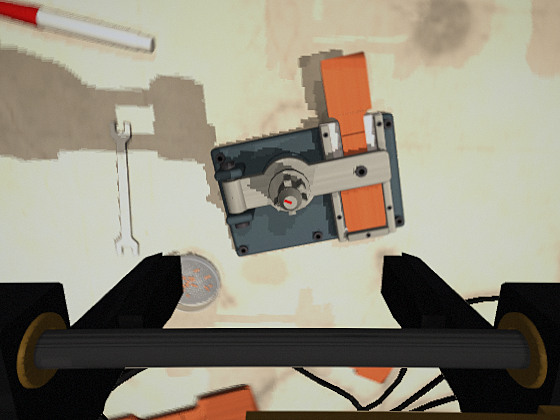

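```bash
python3 - <<'E'
import cv2
a=cv2.imread('pics/w1.png')[140:270,200:420]; cv2.imwrite('pics/w1z.png',cv2.resize(a,None,fx=3.6,fy=3.6,interpolation=cv2.INTER_CUBIC))
a=cv2.imread('pics/w1.png')[150:225,250:330]; cv2.imwrite('pics/w1zz.png',cv2.resize(a,None,fx=8,fy=8,interpolation=cv2.INTER_CUBIC))
E
```

```text
(no output)
```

View pics/w1z.png

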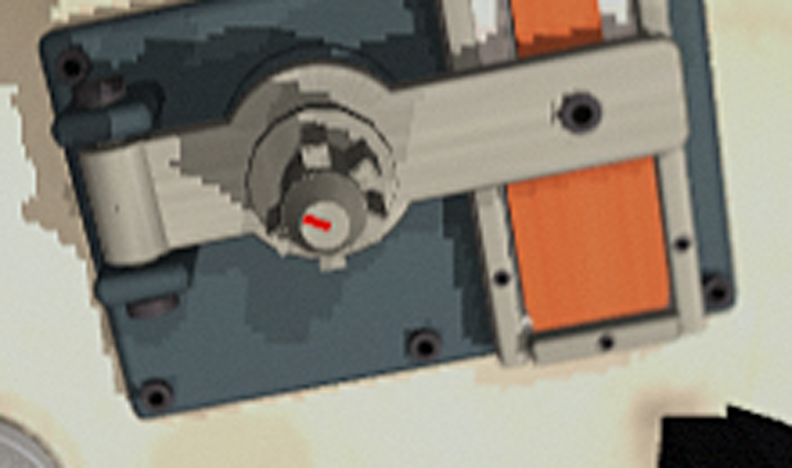

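View pics/w1zz.png

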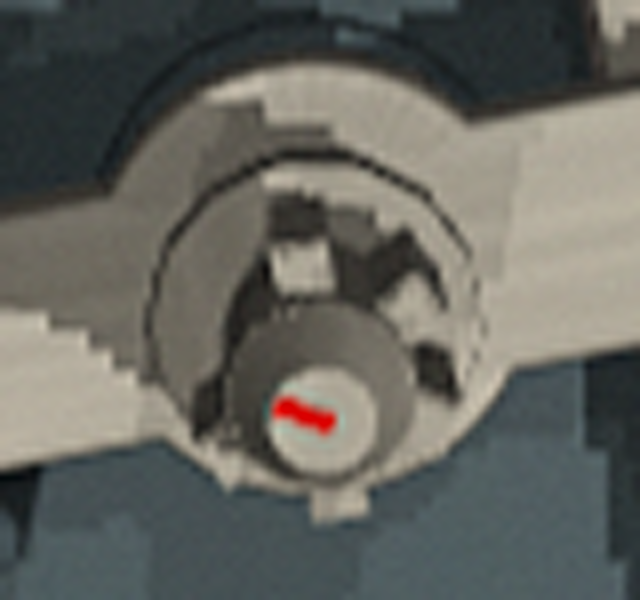

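```bash
python3 - <<'E'
from h import *
d=np.load('w1.npz'); p=dict(intrinsics=d['K'],k1=float(d['k1'])); T=d['T']
f=lambda a,z: px2w(p,T,250+(a[0]-3.5)/8,150+(a[1]-3.5)/8,z)
c=f((325,422),.092); print('nosetop c',c)
a,b=f((277,406),.092),f((333,424),.092); v=a-b; print('mark',a,b,np.degrees(np.arctan2(v[1],v[0])))
for s in [(302,262),(410,302),(340,505),(232,470)]:
    q=f(s,.080); v=q-c; print(s,q,np.linalg.norm(v[:2]),np.degrees(np.arctan2(v[1],v[0])))
# flange circle: leftmost(150,310) right (480,300) top(315,150)
for s in [(150,310),(480,310),(318,152)]: print('fl',f(s,.058))
# clamp base edges corners from w1z scale 3.6 origin (200,140)
g=lambda a,z: px2w(p,T,200+a[0]/3.6,140+a[1]/3.6,z)
A,B=g((45,35),.012),g((135,415),.012); v=B-A; print('base left edge = clamp x',np.degrees(np.arctan2(v[1],v[0])),A,B)
C=g((735,305),.012);v=C-B; print('clamp y',np.degrees(np.arctan2(v[1],v[0])), C)
A,B=g((510,185),.028),g((530,330),.028);v=B-A; print('coupon edge',np.degrees(np.arctan2(v[1],v[0])),A,B)
A,B=g((655,158),.028),g((672,308),.028);v=B-A; print('coupon edge',np.degrees(np.arctan2(v[1],v[0])),A,B)
E
```

```text
nosetop c [0.55703053 0.05600737 0.092     ]
mark [0.55263732 0.0572754  0.092     ] [0.55776038 0.05585801 0.092     ] 164.5348819504599
(302, 262) [0.55445639 0.06782814 0.08      ] 0.01209779784352764 102.28516782762844
(410, 302) [0.56470782 0.06454733 0.08      ] 0.011483539283636941 48.044925996248615
(340, 505) [0.55940892 0.04439415 0.08      ] 0.0118542640681711 -78.42586243276438
(232, 470) [0.54898495 0.04733341 0.08      ] 0.01183085052808778 -132.8476026099101
fl [0.54003586 0.0569533  0.058     ]
fl [0.57326906 0.0586968  0.058     ]
fl [0.55601183 0.07395358 0.058     ]
base left edge = clamp x -76.7005084102547 [0.48692581 0.07861314 0.012     ] [ 0.51129713 -0.02448885  0.012     ]
clamp y 14.271750866450363 [0.67087426 0.01610307 0.012     ]
coupon edge -76.73418296317617 [0.60481118 0.04996791 0.028     ] [0.61376191 0.01200251 0.028     ]
coupon edge -76.24809341001732 [0.63965999 0.05864224 0.028     ] [0.6491435  0.01989191 0.028     ]
```

Call:
carry_out --pt "0.234 -0.115 0.0 0 0 -40" --pt "0.234 -0.115 0.0 0 0 -40" --pt "0.234 -0.115 0.0 0 0 -40" --pt "0.234 -0.115 0.0 0 0 -40" --pt "0.234 -0.115 0.05 0 0 -40" --pt "0.234 -0.115 0.05 0 0 -40" --pt "0.234 -0.115 0.05 0 0 -40" --pt "0.234 -0.115 0.05 0 0 -40" --pt "0.234 -0.115 0.05 0 0 -40"

```text
clock: 5.2
tool_pos: [0.425, 0.2836, 0.1503]
eef_rot: [0.401, 0.916, -0.0, 0.001]
contact_force: [0.7, 0.9, -1.1]
opening: 0.997
```

```bash
python3 - <<'E'
from h import *
import cv2
st(); p,T=snap('wrist','w2.png')
for l in ['lever','lever_boss','lever_grip']:
    print(l,[(np.round(d['xyz'],4).tolist(),round(d['p'],2),w2px(p,T,d['xyz']).round()) for d in r.spot_point(p,l)][:3])
np.savez('w2.npz',T=T,K=p['intrinsics'],k1=p['k1'])
E
```

```text
t 5.2 pos [0.425  0.2836 0.1503] xax [-0.678  0.735 -0.002] zax [ 0.002 -0.001 -1.   ] F [ 0.7  0.9 -1.1] M [ 0.02 -0.13 -0.06] open 0.997 q [-0.33  0.73 -0.58  1.98  0.68  0.63 -0.61]
lever [([0.4248, 0.2839, -0.0019], 0.87, array([280., 188.]))]
lever_boss [([0.4216, 0.2864, 0.015], 0.63, array([279., 189.]))]
lever_grip []
```

View pics/w2.png

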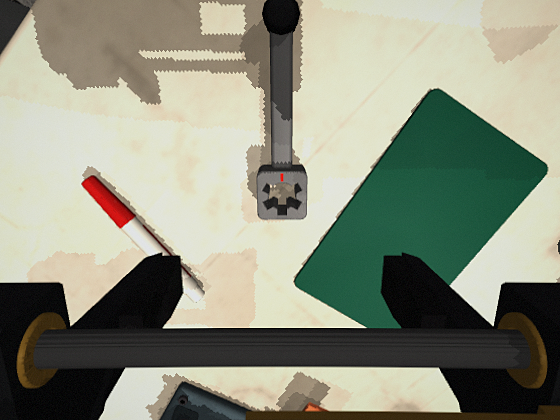

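```bash
python3 - <<'E'
import cv2
a=cv2.imread('pics/w2.png')[155:230,240:325]; cv2.imwrite('pics/w2z.png',cv2.resize(a,None,fx=8,fy=8,interpolation=cv2.INTER_CUBIC))
a=cv2.imread('pics/w2.png')[0:230,210:350]; cv2.imwrite('pics/w2y.png',cv2.resize(a,None,fx=2.6,fy=2.6,interpolation=cv2.INTER_CUBIC))
E
```

```text
(no output)
```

View pics/w2z.png

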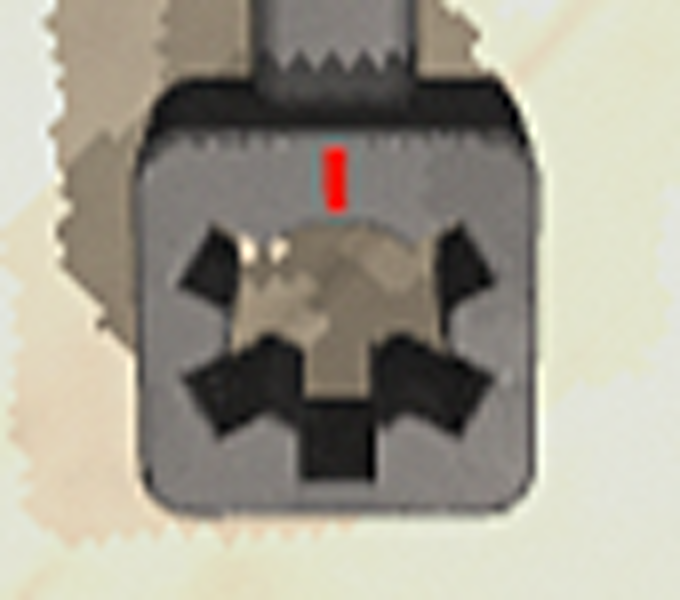

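View pics/w2y.png

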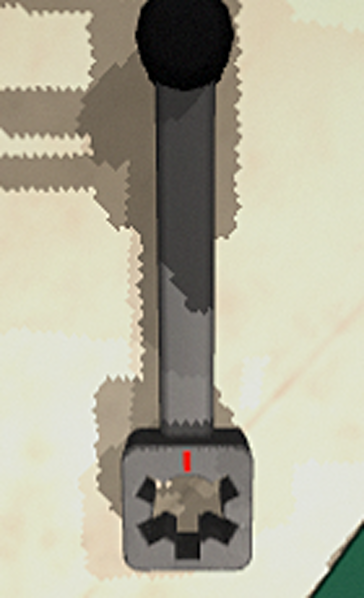

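```bash
python3 - <<'E'
from h import *
d=np.load('w2.npz'); p=dict(intrinsics=d['K'],k1=float(d['k1'])); T=d['T']
f=lambda a,z: px2w(p,T,240+(a[0]-3.5)/8,155+(a[1]-3.5)/8,z)
for z in (.03,): 
  print(f((338.5,321),z)); print(f((338.5,130),z)-f((338.5,512),z))
g=lambda a,z: px2w(p,T,210+(a[0]-1)/2.6,(a[1]-1)/2.6,z)
v=g((185.5,95),.02)-g((187,430),.02); print(np.degrees(np.arctan2(v[1],v[0])))
c=f((338.5,321),.03)
to(c[0],c[1],.05,132.6);to(c[0],c[1],.006,132.6)
E
```

```text
[0.42371223 0.28721614 0.03      ]
[-0.02520502  0.02730839  0.        ]
132.9451495598013
cur yaw 132.72 row [0.003, 0.0014, 0.1003] [0.05, 0.05, 0.12] dist 0.1
cur yaw 132.72 row [0.0031, 0.0014, 0.1443] [0.05, 0.05, 0.12] dist 0.144
```

Call:
carry_out --pt "0.003 0.001 0.04 0 0 0" --pt "0.003 0.001 0.08 0 0 0" --pt "0.003 0.001 0.11 0 0 0" --pt "0.003 0.001 0.13 0 0 0" --pt "0.003 0.001 0.14 0 0 0" --pt "0.003 0.001 0.145 0 0 0" --pt "0.003 0.001 0.145 0 0 0" --fingers 81 --grip_force 20

```text
clock: 6.1
tool_pos: [0.4226, 0.288, 0.0049]
eef_rot: [0.4, 0.917, 0.0, 0.0]
contact_force: [0.9, -0.1, 1.1]
opening: 0.685
```

Call:
carry_out --pt "0 0 0 0 0 0" --pt "0 0 0 0 0 0" --pt "0 0 0 0 0 0" --pt "0 0 0 0 0 0" --pt "0 0 0 0 0 0" --pt "0 0 0 0 0 0" --fingers 255 --grip_force 40

```text
clock: 6.7
tool_pos: [0.4225, 0.2878, 0.0054]
eef_rot: [0.4, 0.917, 0.0, 0.0]
contact_force: [-0.7, -1.5, 6.2]
opening: 0.425
```

```bash
python3 - <<'E'
from h import *
st(); snap('wrist','w3.png'); to(0.5565,0.0565,0.12,165)
E
```

```text
t 6.7 pos [0.4225 0.2878 0.0054] xax [-0.68   0.733 -0.001] zax [ 0.001 -0.    -1.   ] F [-0.7 -1.5  6.2] M [-0.28  0.06  0.06] open 0.425 q [-0.52  0.96 -0.27  2.04  0.96  0.28 -0.87]
cur yaw 132.86 row [-0.2608, -0.059, -0.1145] [0.02, 0.04, -32.14] dist 0.291
```

View pics/w3.png

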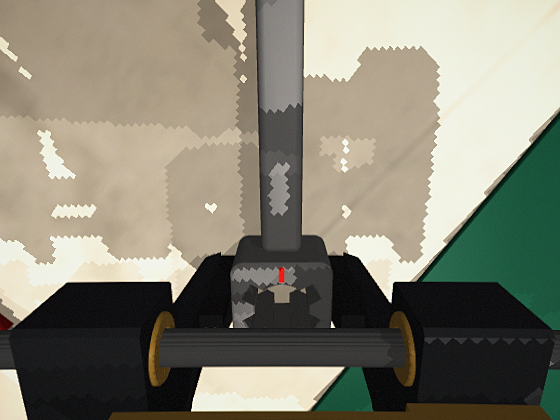

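Call:
carry_out --pt "0 0 -0.03 0 0 0" --pt "0 0 -0.08 0 0 0" --pt "-0.04 -0.01 -0.115 0 0 -8" --pt "-0.09 -0.02 -0.115 0 0 -16" --pt "-0.13 -0.03 -0.115 0 0 -24" --pt "-0.17 -0.04 -0.115 0 0 -32" --pt "-0.21 -0.048 -0.115 0 0 -32" --pt "-0.24 -0.055 -0.115 0 0 -32" --pt "-0.26 -0.058 -0.115 0 0 -32" --pt "-0.26 -0.058 -0.115 0 0 -32" --pt "-0.26 -0.058 -0.115 0 0 -32"

```text
clock: 7.85
tool_pos: [0.556, 0.0579, 0.1193]
eef_rot: [0.132, 0.991, 0.0, -0.001]
contact_force: [0.8, 0.9, -3.0]
opening: 0.429
```

```bash
python3 - <<'E'
from h import *
st(); p,T=snap('wrist','w4.png'); snap('scene','s4.png'); to(0.5552,0.0568,0.098,164.7)
for a in ['lever_boss']:
  print([(np.round(d['xyz'],4).tolist(),round(d['p'],2)) for d in r.spot_point(p,a)][:3])
import cv2
a=cv2.imread('pics/s4.png')[100:300,140:400]; cv2.imwrite('pics/s4z.png',cv2.resize(a,None,fx=3,fy=3,interpolation=cv2.INTER_CUBIC))
E
```

```text
t 7.85 pos [0.556  0.0579 0.1193] xax [-0.965  0.262  0.001] zax [-0.001  0.    -1.   ] F [ 0.8  0.9 -3. ] M [ 0.12 -0.09  0.  ] open 0.429 q [ 0.24  0.88 -0.75  1.85  0.85  0.77  0.32]
cur yaw 165.0 row [-0.0003, -0.0027, 0.0217] [0.05, -0.06, 0.3] dist 0.022
[([0.5611, 0.0567, 0.1284], 0.95)]
```

View pics/w4.png

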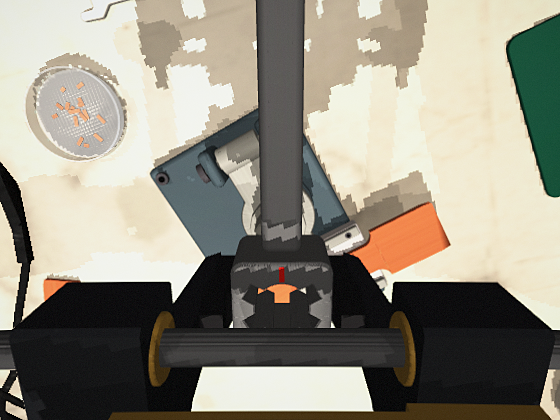

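View pics/s4z.png

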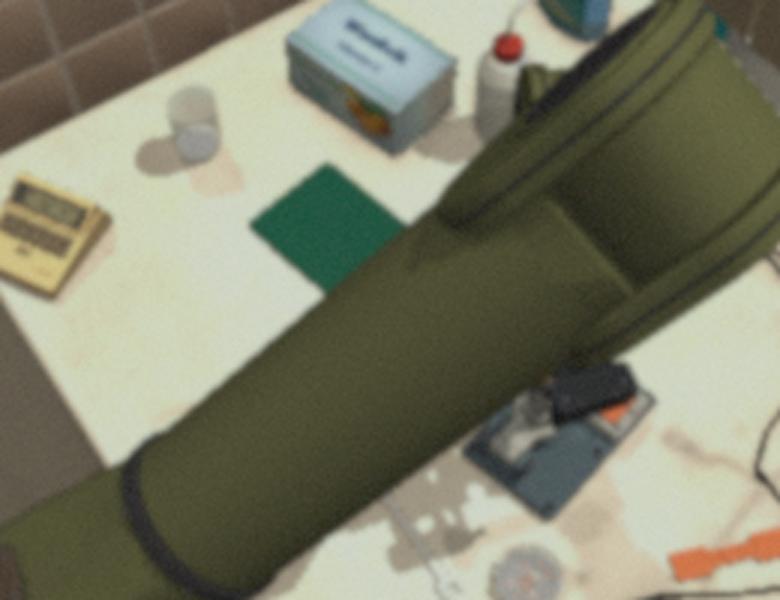

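Call:
carry_out --pt "0 -0.002 0.006 0 0 0" --pt "0 -0.002 0.012 0 0 0" --pt "0 -0.002 0.018 0 0 0" --pt "0 -0.002 0.024 0 0 0" --pt "0 -0.002 0.029 0 0 0" --pt "0 -0.002 0.032 0 0 0" --pt "0 -0.002 0.032 0 0 0"

```text
clock: 8.7
tool_pos: [0.5555, 0.0559, 0.0871]
eef_rot: [0.132, 0.991, -0.0, -0.001]
contact_force: [-1.6, 0.3, -3.5]
opening: 0.43
```

```bash
python3 - <<'E'
from h import *
st(); st(); p,T=snap('wrist','w5.png'); to(0.5552,0.0568,0.0634,164.7)
E
```

```text
t 8.7 pos [0.5555 0.0559 0.0871] xax [-0.965  0.261  0.001] zax [-0.001 -0.    -1.   ] F [-1.6  0.3 -3.5] M [ 0.04  0.07 -0.01] open 0.43 q [ 0.22  0.92 -0.71  1.87  0.91  0.72  0.27]
t 8.7 pos [0.5555 0.0559 0.0871] xax [-0.965  0.261  0.001] zax [-0.001 -0.    -1.   ] F [-1.6  0.3 -3.5] M [ 0.04  0.07 -0.01] open 0.43 q [ 0.22  0.92 -0.71  1.87  0.91  0.72  0.27]
cur yaw 164.87 row [0.0005, 0.0007, 0.0239] [-0.03, -0.06, 0.17] dist 0.024
```

View pics/w5.png

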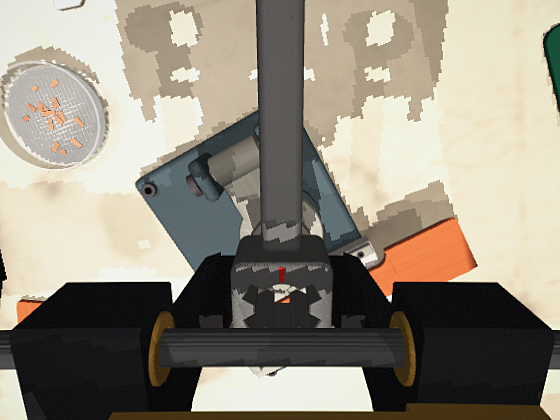

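Call:
carry_out --pt "0 0 0.002 0 0 0" --pt "0 0 0.004 0 0 0" --pt "0 0 0.006 0 0 0" --pt "0 0 0.008 0 0 0" --pt "0 0 0.008 0 0 0"

```text
clock: 9.25
tool_pos: [0.5548, 0.0561, 0.0808]
eef_rot: [0.132, 0.991, -0.0, -0.001]
contact_force: [-4.9, 0.3, -1.0]
opening: 0.433
```

```bash
python3 - <<'E'
from h import *
st()
E
```

```text
t 9.25 pos [0.5548 0.0561 0.0808] xax [-0.965  0.261  0.001] zax [-0.001 -0.001 -1.   ] F [-4.9  0.3 -1. ] M [ 0.15  1.06 -0.14] open 0.433 q [ 0.21  0.93 -0.7   1.87  0.93  0.7   0.26]
```

Call:
carry_out --pt "0.001 0 0.002 0 0 0" --pt "0.001 0 0.004 0 0 0" --pt "0.001 0 0.006 0 0 0" --pt "0.001 0 0.008 0 0 0" --pt "0.001 0 0.008 0 0 0"

```text
clock: 9.75
tool_pos: [0.554, 0.0558, 0.0713]
eef_rot: [0.132, 0.991, -0.001, -0.001]
contact_force: [-3.9, -0.1, -0.7]
opening: 0.425
```

```bash
python3 - <<'E'
from h import *
st(); p,T=snap('wrist','w6.png')
E
```

```text
t 9.75 pos [0.554  0.0558 0.0713] xax [-0.965  0.261  0.002] zax [-0.002 -0.001 -1.   ] F [-3.9 -0.1 -0.7] M [-0.08  0.9  -0.09] open 0.425 q [ 0.21  0.94 -0.69  1.88  0.94  0.69  0.25]
```

View pics/w6.png

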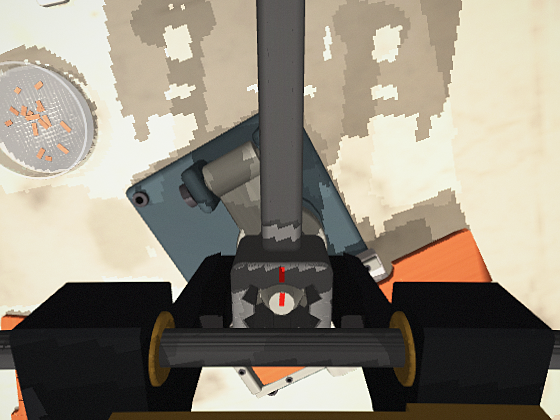

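Call:
carry_out --pt "0.001 0 0.002 0 0 0" --pt "0.001 0 0.004 0 0 0" --pt "0.001 0 0.006 0 0 0" --pt "0.001 0 0.008 0 0 0" --pt "0.001 0 0.01 0 0 0" --pt "0.001 0 0.01 0 0 0"

```text
clock: 10.4
tool_pos: [0.554, 0.056, 0.0632]
eef_rot: [0.132, 0.991, -0.001, 0.0]
contact_force: [-7.1, -3.7, 16.7]
opening: 0.424
```

```bash
python3 - <<'E'
from h import *
st(); p,T=snap('wrist','w7.png')
E
```

```text
t 10.4 pos [0.554  0.056  0.0632] xax [-0.965  0.262 -0.001] zax [ 0.001 -0.002 -1.   ] F [-7.1 -3.7 16.7] M [-0.74  1.48 -0.16] open 0.424 q [ 0.2   0.95 -0.67  1.88  0.96  0.67  0.23]
```

View pics/w7.png

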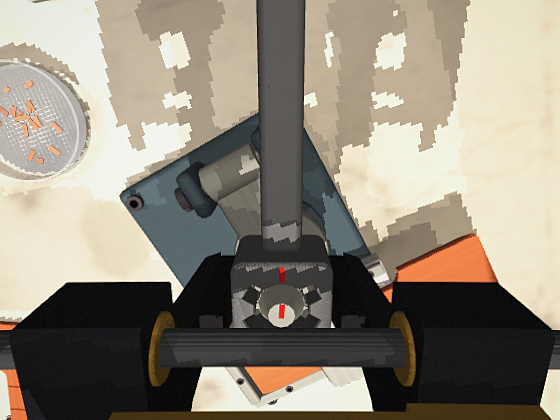

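Call:
carry_out --pt "0.001 -0.001 -0.001 0 0 0" --pt "0.001 -0.001 -0.001 0 0 -4" --pt "0.001 -0.001 -0.001 0 0 -8" --pt "0.001 -0.001 -0.001 0 0 -12" --pt "0.001 -0.002 -0.001 0 0 -16" --pt "0.001 -0.002 -0.001 0 0 -20" --pt "0.001 -0.002 -0.001 0 0 -20" --fingers 255 --grip_force 60

```text
clock: 11.15
tool_pos: [0.5539, 0.0552, 0.0633]
eef_rot: [-0.043, 0.999, 0.001, 0.001]
contact_force: [-3.0, -0.3, 6.5]
opening: 0.423
```

```bash
python3 - <<'E'
from h import *
st(); p,T=snap('wrist','w8.png')
E
```

```text
t 11.15 pos [0.5539 0.0552 0.0633] xax [-0.996 -0.085 -0.002] zax [ 0.002  0.001 -1.   ] F [-3.  -0.3  6.5] M [-0.21  0.52 -0.2 ] open 0.423 q [ 0.24  0.98 -0.75  1.88  1.02  0.72  0.53]
```

View pics/w8.png

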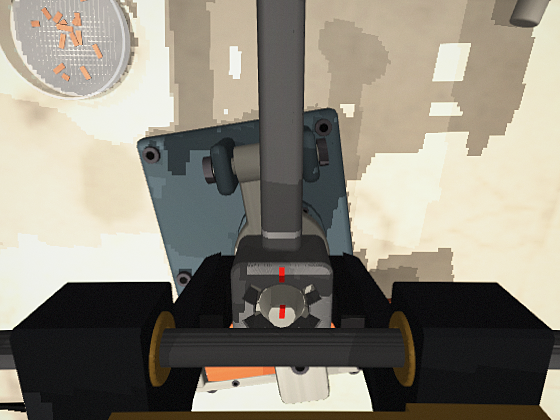

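Call:
carry_out --pt "0 0 0 0 0 -5" --pt "0 0 0 0 0 -10" --pt "0 0 0 0 0 -15" --pt "0 -0.001 0 0 0 -20" --pt "0 -0.001 0 0 0 -25" --pt "0 -0.001 0 0 0 -30" --pt "0 -0.001 0 0 0 -34" --pt "0 -0.001 0 0 0 -34"

```text
clock: 12.0
tool_pos: [0.5543, 0.0541, 0.0633]
eef_rot: [-0.333, 0.943, 0.0, 0.001]
contact_force: [-2.9, -0.7, 5.6]
opening: 0.425
```

Call:
carry_out --pt "0 0 0 0 0 -2" --pt "0 0 0 0 0 -4" --pt "0 0 0 0 0 -4"

```text
clock: 12.3
tool_pos: [0.5544, 0.054, 0.0633]
eef_rot: [-0.364, 0.931, 0.0, 0.001]
contact_force: [-2.1, -1.5, 6.4]
opening: 0.424
```

```bash
python3 - <<'E'
from h import *
st(); to(.55,.055,.063)
E
```

```text
t 12.3 pos [0.5544 0.054  0.0633] xax [-0.734 -0.679 -0.003] zax [ 0.003  0.001 -1.   ] F [-2.1 -1.5  6.4] M [-0.16  0.41 -0.52] open 0.424 q [ 0.3   1.02 -0.88  1.88  1.11  0.83  1.13]
cur yaw -137.26 row [0.0026, 0.0037, 0.0003] [-0.05, 0.15, -0.0] dist 0.004
```

Call:
carry_out --pt "0 0 0 0 0 -1" --pt "0 0 0 0 0 -2" --pt "0 0 0 0 0 -3" --pt "0 0 0 0 0 -3"

```text
clock: 12.7
tool_pos: [0.5545, 0.054, 0.0633]
eef_rot: [-0.386, 0.923, 0.001, 0.001]
contact_force: [-1.8, -0.6, 5.6]
opening: 0.425
```

```bash
python3 - <<'E'
from h import *
st(); to(.55,.055,.063)
p,T=snap('top','t9.png')
import cv2
a=p['img'][130:230,240:350]; cv2.imwrite('pics/t9z.png',cv2.resize(a,None,fx=6,fy=6,interpolation=cv2.INTER_CUBIC))
snap('wrist','w9.png')
E
```

```text
t 12.7 pos [0.5545 0.054  0.0633] xax [-0.702 -0.712 -0.003] zax [ 0.002  0.002 -1.   ] F [-1.8 -0.6  5.6] M [ 0.04  0.45 -2.16] open 0.425 q [ 0.31  1.03 -0.89  1.88  1.11  0.83  1.17]
cur yaw -134.62 row [0.0025, 0.0039, 0.0003] [0.01, 0.16, 0.0] dist 0.005
```

View pics/w9.png

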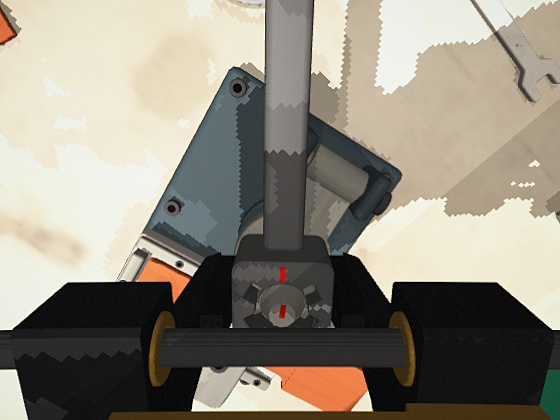

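Call:
carry_out --pt "0 0 0 0 0 2" --pt "0 0 0 0 0 2"

```text
clock: 13.0
tool_pos: [0.5545, 0.0541, 0.0633]
eef_rot: [-0.372, 0.928, 0.0, 0.001]
contact_force: [-1.4, 0.1, 5.4]
opening: 0.423
```

Call:
carry_out --pt "0 0 0 0 0 0" --pt "0 0 0 0 0 0" --pt "0 0 0 0 0 0" --pt "0 0 -0.01 0 0 0" --pt "0 0 -0.03 0 0 0" --pt "0 0 -0.06 0 0 0" --pt "0 0 -0.1 0 0 0" --pt "0 0 -0.12 0 0 0" --pt "0 0 -0.12 0 0 0" --fingers 100

```text
clock: 13.9
tool_pos: [0.5545, 0.0551, 0.1864]
eef_rot: [-0.374, 0.928, -0.0, 0.003]
contact_force: [0.1, 0.1, -0.2]
opening: 0.613
```

```bash
python3 - <<'E'
from h import *
st(); p,T=snap('wrist','w10.png')
for l in ['lever','lever_grip','bar_nose','coupon','coupon_tab','clamp']:
    print(l,[(np.round(d['xyz'],4).tolist(),round(d['p'],2),w2px(p,T,d['xyz']).round()) for d in r.spot_point(p,l)][:3])
to(.595,.146,.2,193)
to(.595,.146,.2,13.5)
E
```

```text
t 13.9 pos [0.5545 0.0551 0.1864] xax [-0.721 -0.693 -0.006] zax [ 0.006  0.002 -1.   ] F [ 0.1  0.1 -0.2] M [ 0.11 -0.19  0.04] open 0.613 q [ 0.38  0.86 -1.02  1.81  0.88  1.    1.32]
lever [([0.5518, 0.0545, 0.0537], 0.89, array([284., 190.])), ([0.556, 0.0537, 0.0934], 0.32, array([279., 208.]))]
lever_grip [([0.4602, -0.0289, 0.0772], 0.8, array([290.,   5.])), ([0.5537, 0.0599, 0.0593], 0.72, array([288., 198.]))]
bar_nose [([0.641, 0.0749, 0.056], 0.62, array([228., 281.]))]
coupon [([0.6244, -0.1461, -0.0021], 0.86, array([54., 74.])), ([0.6128, 0.0882, 0.0215], 0.73, array([264., 252.]))]
coupon_tab [([0.6667, -0.1584, 0.0016], 0.72, array([ 10., 100.])), ([0.6013, 0.1424, 0.0226], 0.61, array([315., 281.]))]
clamp [([0.6167, 0.0667, -0.0057], 0.77, array([247., 229.])), ([0.3724, 0.173, -0.0029], 0.23, array([523., 122.]))]
cur yaw -136.12 row [-0.0949, 0.0369, -0.0184] [0.03, -0.11, 30.88] dist 0.103
cur yaw -136.12 row [-0.0949, 0.0369, -0.0184] [0.14, 0.04, -149.62] dist 0.103
```

View pics/w10.png

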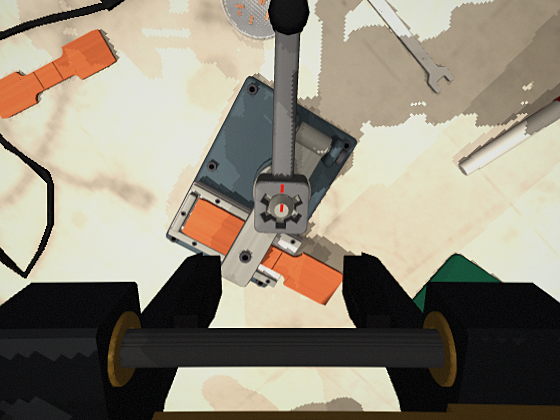

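```bash
python3 - <<'E'
from h import *
to(.5987,.145,.16,103.7)
p,T=snap('top','t10.png')
for u in [(122,167),(180,155),(118,128),(174,120)]: print(u,px2w(p,T,*u,0),px2w(p,T,*u,0.08))
import cv2
a=p['img'][90:240,90:260]; cv2.imwrite('pics/t10z.png',cv2.resize(a,None,fx=4,fy=4,interpolation=cv2.INTER_CUBIC))
g=[px2w(p,T,120+a/2.9,130+b/2.9,.003) for a,b in [(137,142),(335,107),(355,220),(160,258)]]; print(np.round(g,4),np.mean(g,0)); v=g[1]-g[0];print(np.degrees(np.arctan2(v[1],v[0]))); v=g[2]-g[3];print(np.degrees(np.arctan2(v[1],v[0])))
E
```

```text
cur yaw -136.12 row [-0.0969, 0.0336, 0.0216] [-0.06, -0.12, 120.18] dist 0.105
(122, 167) [0.60399599 0.57054455 0.        ] [0.58845146 0.54674325 0.08      ]
(180, 155) [6.39005627e-01 4.05038696e-01 2.22044605e-16] [0.62147853 0.39060991 0.08      ]
(118, 128) [0.71847026 0.58763874 0.        ] [0.69644313 0.56286941 0.08      ]
(174, 120) [0.74189091 0.42556185 0.        ] [0.71853748 0.40997085 0.08      ]
[[0.5692 0.4388 0.003 ]
 [0.6045 0.2461 0.003 ]
 [0.4937 0.2254 0.003 ]
 [0.456  0.4131 0.003 ]] [0.53084729 0.33086123 0.003     ]
-79.62879714402743
-78.646828480202
```

View pics/t10z.png

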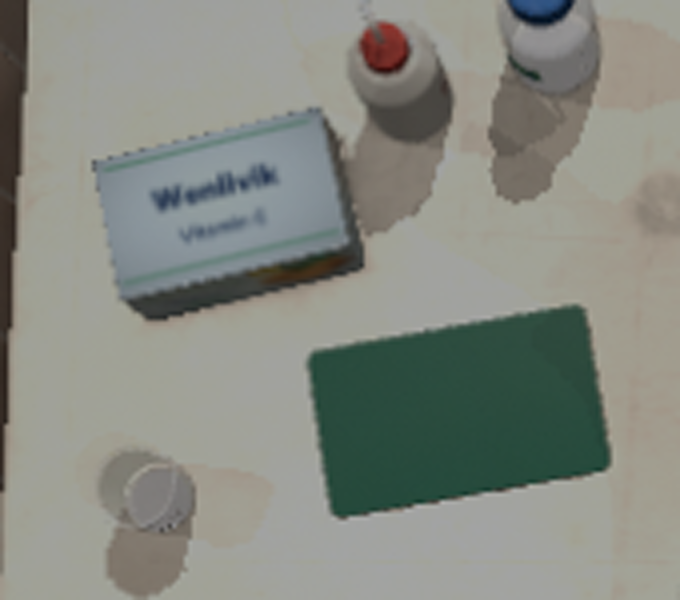

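Call:
carry_out --pt "-0.097 0.034 0.0 0 0 120" --pt "-0.097 0.034 0.0 0 0 120" --pt "-0.097 0.034 0.0 0 0 120" --pt "-0.097 0.034 0.0 0 0 120" --pt "-0.097 0.034 0.0 0 0 120" --pt "-0.097 0.034 0.0 0 0 120" --pt "-0.097 0.034 0.0 0 0 120" --pt "-0.097 0.034 0.0 0 0 120" --pt "-0.097 0.034 0.0 0 0 120" --pt "-0.097 0.034 0.0 0 0 120" --pt "-0.097 0.034 0.0 0 0 120" --pt "-0.097 0.034 0.0 0 0 120"

```text
clock: 15.5
tool_pos: [0.5988, 0.1456, 0.1821]
eef_rot: [0.497, 0.868, -0.0, -0.0]
contact_force: [-0.8, 0.3, 0.1]
opening: 0.607
```

```bash
python3 - <<'E'
from h import *
st(); to(.5987,.145,.13,103.7)
E
```

```text
t 15.5 pos [0.5988 0.1456 0.1821] xax [-0.506  0.863  0.   ] zax [-0.001 -0.    -1.   ] F [-0.8  0.3  0.1] M [-0.01 -0.11  0.02] open 0.607 q [-0.01  0.79 -0.56  1.64  0.52  0.86 -0.24]
cur yaw 120.4 row [-0.0005, -0.0003, 0.0521] [-0.06, -0.01, 16.7] dist 0.052
```

Call:
carry_out --pt "0 0 0 0 0 8" --pt "0 0 0.02 0 0 16.7" --pt "0 0 0.04 0 0 16.7" --pt "0 0 0.04 0 0 16.7"

```text
clock: 15.9
tool_pos: [0.597, 0.1448, 0.1399]
eef_rot: [0.615, 0.789, -0.003, -0.001]
contact_force: [-0.7, 0.1, -1.5]
opening: 0.606
```

```bash
python3 - <<'E'
from h import *
st(); p,T=snap('wrist','w11.png')
for l in ['coupon','coupon_tab']:
    print(l,[(np.round(d['xyz'],4).tolist(),round(d['p'],2),w2px(p,T,d['xyz']).round()) for d in r.spot_point(p,l)][:3])
np.savez('w11.npz',T=T,K=p['intrinsics'],k1=p['k1'])
E
```

```text
t 15.9 pos [0.597  0.1448 0.1399] xax [-0.244  0.97  -0.001] zax [-0.006 -0.002 -1.   ] F [-0.7  0.1 -1.5] M [-0.07 -0.07  0.05] open 0.606 q [-0.07  0.83 -0.45  1.67  0.49  0.76 -0.5 ]
coupon [([0.6091, 0.087, 0.0234], 0.61, array([278., 273.]))]
coupon_tab [([0.5986, 0.1416, 0.0252], 0.85, array([282., 207.])), ([0.4012, 0.0293, -0.0029], 0.2, array([ 26., 265.]))]
```

View pics/w11.png

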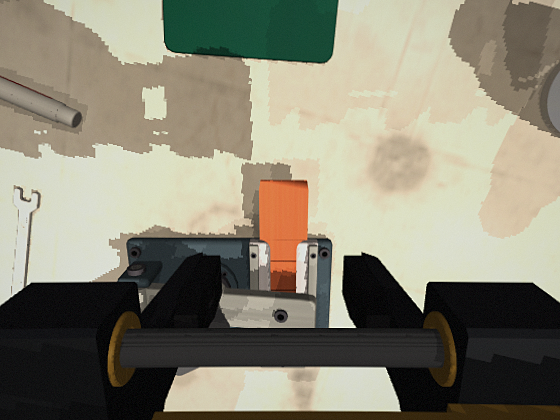

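```bash
python3 - <<'E'
from h import *
d=np.load('w11.npz'); p=dict(intrinsics=d['K'],k1=float(d['k1'])); T=d['T']
for u in [(260,182),(308,181),(260,238),(307,238)]: print(px2w(p,T,*u,.028))
e=(px2w(p,T,260,182,.028)+px2w(p,T,308,181,.028))/2
u=np.array([-.237,.971,0]); o=e-.075*u; print('origin',o,'tab',e-.02*u)
t=e-.018*u; st();to(t[0],t[1],.0235,103.7)
E
```

```text
[0.57853991 0.15657717 0.028     ]
[0.61186767 0.16575629 0.028     ]
[0.5883725  0.11439896 0.028     ]
[0.6227543  0.12312157 0.028     ]
origin [0.61297879 0.08834173 0.028     ] tab [0.59994379 0.14174673 0.028     ]
t 16.05 pos [0.5994 0.1459 0.1431] xax [-0.243  0.97   0.   ] zax [ 0.     0.001 -1.   ] F [ 0.1 -1.1 -0. ] M [-0.01 -0.07 -0.04] open 0.609 q [-0.07  0.83 -0.45  1.67  0.48  0.76 -0.5 ]
cur yaw 104.06 row [-0.0022, -0.0005, 0.1196] [0.03, -0.02, 0.36] dist 0.12
```

Call:
carry_out --pt "-0.002 0 0.03 0 0 0" --pt "-0.002 0 0.06 0 0 0" --pt "-0.002 0 0.085 0 0 0" --pt "-0.002 0 0.105 0 0 0" --pt "-0.002 0 0.115 0 0 0" --pt "-0.002 0 0.1195 0 0 0" --pt "-0.002 0 0.1195 0 0 0" --pt "-0.002 0 0.1195 0 0 0"

```text
clock: 16.85
tool_pos: [0.6005, 0.1439, 0.0243]
eef_rot: [0.615, 0.788, 0.001, 0.001]
contact_force: [-0.2, 0.4, 0.0]
opening: 0.606
```

```bash
python3 - <<'E'
from h import *
st(); p,T=snap('wrist','w12.png')
E
```

```text
t 16.85 pos [0.6005 0.1439 0.0243] xax [-0.242  0.97   0.   ] zax [ 0.002  0.001 -1.   ] F [-0.2  0.4  0. ] M [-0.04 -0.07 -0.02] open 0.606 q [-0.12  1.   -0.35  1.71  0.59  0.54 -0.59]
```

View pics/w12.png

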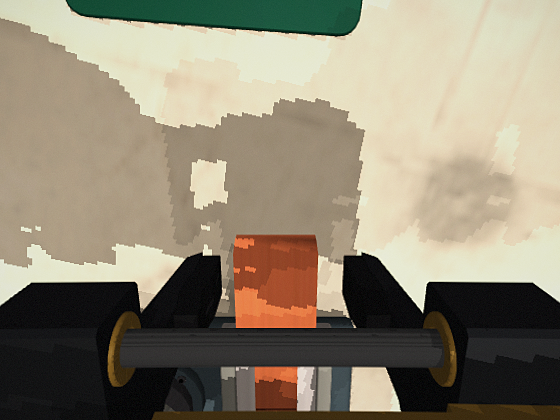

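Call:
carry_out --pt "0 -0.002 0.001 0 0 0" --pt "0 -0.002 0.001 0 0 0" --pt "0 -0.002 0.001 0 0 0" --pt "0 -0.002 0.001 0 0 0" --pt "0 -0.002 0.001 0 0 0" --pt "0 -0.002 0.001 0 0 0" --fingers 255 --grip_force 40

```text
clock: 17.5
tool_pos: [0.5977, 0.1431, 0.0223]
eef_rot: [0.615, 0.788, 0.0, 0.0]
contact_force: [0.4, -0.5, 1.9]
opening: 0.395
```

```bash
python3 - <<'E'
from h import *
st(); p,T=snap('wrist','w13.png'); s=r.get_state()['tool_pos']; u=np.array([-.237,.971])*.088; to(s[0]+u[0],s[1]+u[1],s[2])
E
```

```text
t 17.5 pos [0.5977 0.1431 0.0223] xax [-0.242  0.97  -0.   ] zax [ 0. -0. -1.] F [ 0.4 -0.5  1.9] M [-0.14 -0.   -0.05] open 0.395 q [-0.12  1.   -0.34  1.72  0.59  0.53 -0.59]
cur yaw 104.03 row [0.088, 0.0005, -0.0] [0.01, 0.0, 0.0] dist 0.088
```

View pics/w13.png

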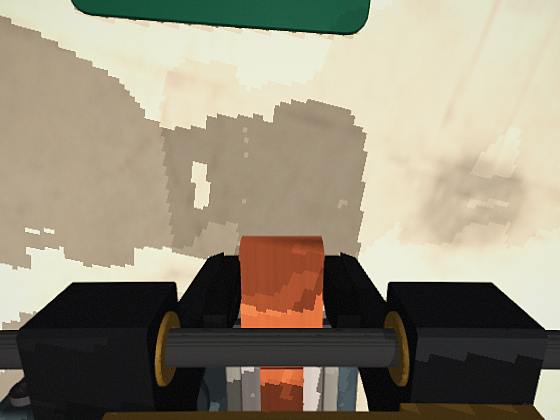

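Call:
carry_out --pt "0.005 0 0 0 0 0" --pt "0.012 0 0 0 0 0" --pt "0.02 0 0 0 0 0" --pt "0.028 0 0 0 0 0" --pt "0.036 0 0 0 0 0" --pt "0.036 0 0 0 0 0"

```text
clock: 18.15
tool_pos: [0.5881, 0.1811, 0.0222]
eef_rot: [0.614, 0.789, 0.001, -0.001]
contact_force: [-0.3, 0.4, 0.5]
opening: 0.399
```

```bash
python3 - <<'E'
from h import *
st(); p,T=snap('wrist','w14.png')
E
```

```text
t 18.15 pos [0.5881 0.1811 0.0222] xax [-0.245  0.969  0.002] zax [-0.     0.002 -1.   ] F [-0.3  0.4  0.5] M [ 0.08 -0.07 -0.03] open 0.399 q [-0.18  1.   -0.34  1.71  0.58  0.53 -0.64]
```

View pics/w14.png

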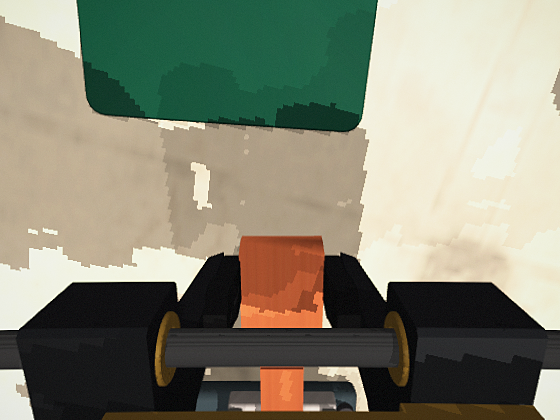

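Call:
carry_out --pt "0.008 0 0 0 0 0" --pt "0.018 0 0 0 0 0" --pt "0.028 0 0 0 0 0" --pt "0.038 0 0 0 0 0" --pt "0.048 0 0 0 0 0" --pt "0.055 0 0 0 0 0" --pt "0.055 0 0 0 0 0"

```text
clock: 18.9
tool_pos: [0.5749, 0.2338, 0.0223]
eef_rot: [0.615, 0.789, 0.001, -0.001]
contact_force: [0.4, 0.5, -0.2]
opening: 0.4
```

Call:
carry_out --pt "0 0 -0.005 0 0 0" --pt "0.01 0 -0.015 0 0 0" --pt "0.02 0 -0.03 0 0 0" --pt "0.02 0 -0.03 0 0 0"

```text
clock: 19.3
tool_pos: [0.5715, 0.255, 0.0552]
eef_rot: [0.614, 0.789, 0.003, -0.0]
contact_force: [-0.2, 0.4, -0.9]
opening: 0.401
```

```bash
python3 - <<'E'
from h import *
st(); p,T=snap('wrist','w15.png'); snap('top','t15.png'); snap('scene','s15.png')
c=np.array([.515,.322]); u=np.array([-.187,.982]); t=c+.057*u; to(t[0],t[1],.052,100.8)
import cv2
a=cv2.imread('pics/s15.png')[100:300,140:400]; cv2.imwrite('pics/s15z.png',cv2.resize(a,None,fx=3,fy=3,interpolation=cv2.INTER_CUBIC))
a=cv2.imread('pics/t15.png')[90:240,90:350]; cv2.imwrite('pics/t15z.png',cv2.resize(a,None,fx=3,fy=3,interpolation=cv2.INTER_CUBIC))
E
```

```text
t 19.3 pos [0.5715 0.255  0.0552] xax [-0.245  0.97   0.004] zax [ 0.004  0.005 -1.   ] F [-0.2  0.4 -0.9] M [ 0.09 -0.17  0.01] open 0.401 q [-0.3   0.95 -0.36  1.68  0.53  0.6  -0.71]
cur yaw 104.04 row [0.1397, -0.0336, 0.0004] [0.02, 0.03, 3.24] dist 0.144
```

View pics/w15.png

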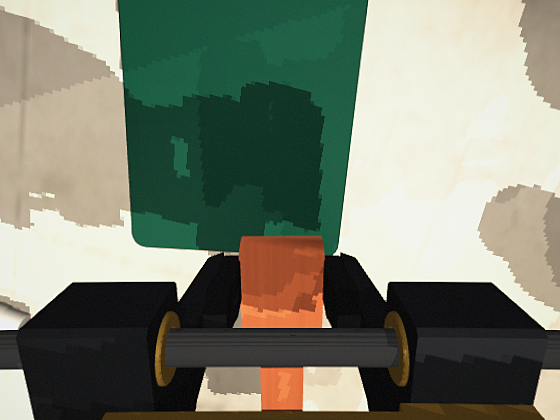

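View pics/t15z.png

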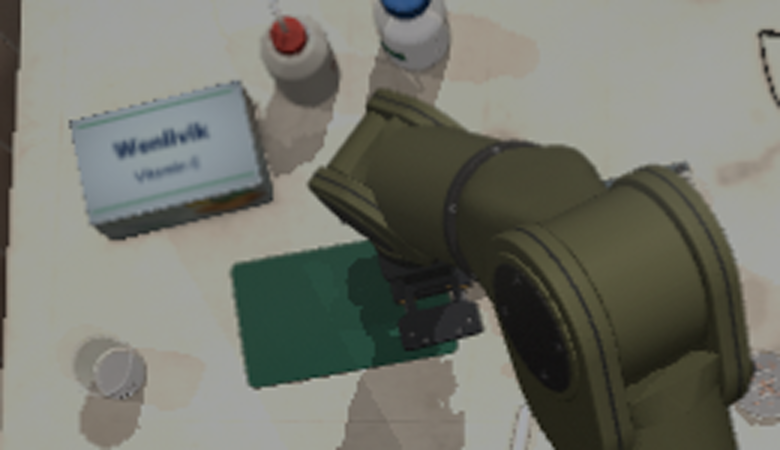

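View pics/s15z.png

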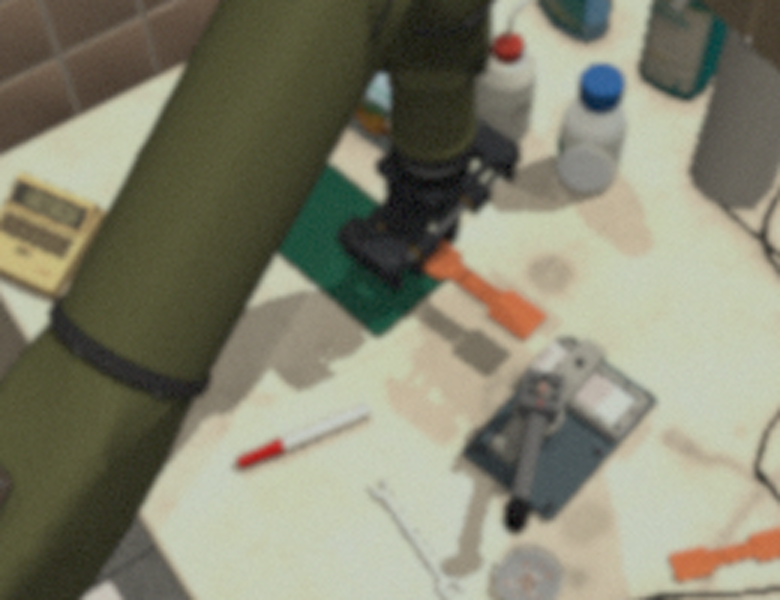

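Call:
carry_out --pt "0.02 -0.006 0 0 0 1" --pt "0.045 -0.012 0 0 0 2" --pt "0.07 -0.02 0 0 0 3.2" --pt "0.095 -0.027 0 0 0 3.2" --pt "0.115 -0.032 0 0 0 3.2" --pt "0.13 -0.036 0 0 0 3.2" --pt "0.14 -0.038 0 0 0 3.2" --pt "0.14 -0.038 0 0 0 3.2" --pt "0.14 -0.038 0 0 0 3.2"

```text
clock: 20.35
tool_pos: [0.5007, 0.376, 0.052]
eef_rot: [0.638, 0.77, -0.0, 0.001]
contact_force: [0.3, -1.5, -1.7]
opening: 0.399
```

```bash
python3 - <<'E'
from h import *
st(); p,T=snap('wrist','w16.png'); snap('scene','s16.png')
c=np.array([.51,.322]); u=np.array([-.187,.982]); t=c+.057*u; to(t[0],t[1],.0045,100.8)
import cv2
a=cv2.imread('pics/s16.png')[60:240,100:360]; cv2.imwrite('pics/s16z.png',cv2.resize(a,None,fx=3,fy=3,interpolation=cv2.INTER_CUBIC))
E
```

```text
t 20.35 pos [0.5007 0.376  0.052 ] xax [-0.187  0.982 -0.002] zax [ 0.    -0.002 -1.   ] F [ 0.3 -1.5 -1.7] M [ 0.04 -0.05  0.02] open 0.399 q [-0.55  0.95 -0.31  1.68  0.47  0.59 -0.95]
cur yaw 100.71 row [0.0027, -0.0012, 0.0475] [0.01, 0.1, -0.09] dist 0.048
```

View pics/s16z.png

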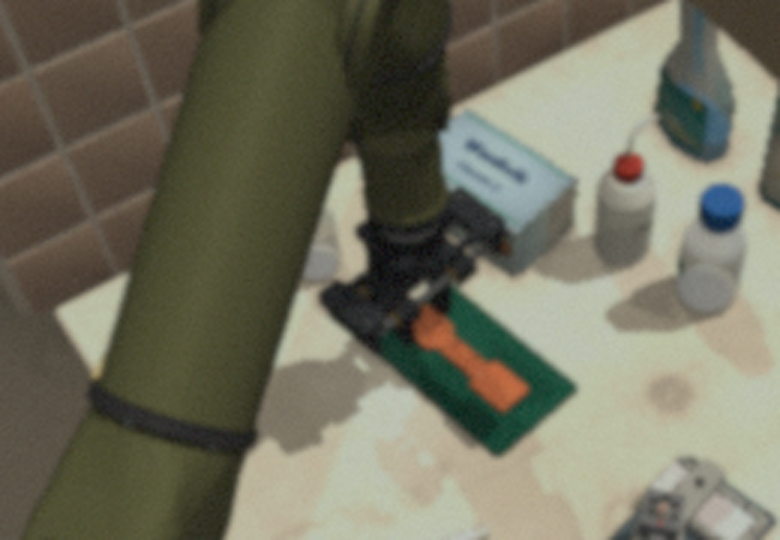

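View pics/w16.png

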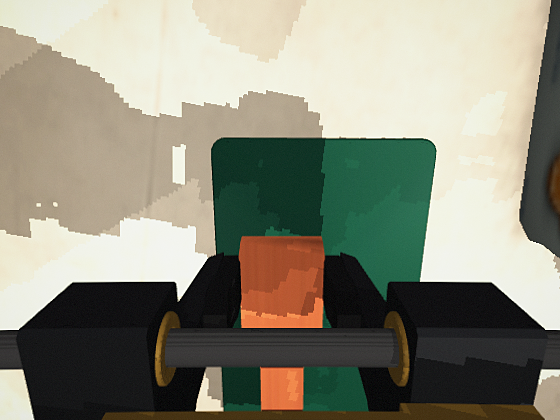

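Call:
carry_out --pt "0.003 0.003 0.01 0 0 0" --pt "0.003 0.005 0.022 0 0 0" --pt "0.003 0.005 0.033 0 0 0" --pt "0.003 0.005 0.041 0 0 0" --pt "0.003 0.005 0.045 0 0 0" --pt "0.003 0.005 0.046 0 0 0" --pt "0.003 0.005 0.046 0 0 0"

```text
clock: 21.15
tool_pos: [0.5043, 0.3814, 0.0062]
eef_rot: [0.637, 0.771, 0.0, 0.0]
contact_force: [-1.2, 0.5, -1.3]
opening: 0.398
```

```bash
python3 - <<'E'
from h import *
st()
E
```

```text
t 21.15 pos [0.5043 0.3814 0.0062] xax [-0.188  0.982 -0.   ] zax [ 0. -0. -1.] F [-1.2  0.5 -1.3] M [ 0.04 -0.09 -0.02] open 0.398 q [-0.57  1.03 -0.28  1.66  0.5   0.52 -0.96]
```

Call:
carry_out --pt "0 0 0.001 0 0 0" --pt "0 0 0.002 0 0 0" --pt "0 0 0.003 0 0 0" --pt "0 0 0.003 0 0 0" --pt "0 0 0.003 0 0 0"

```text
clock: 21.65
tool_pos: [0.5045, 0.3815, 0.0036]
eef_rot: [0.637, 0.771, 0.0, 0.0]
contact_force: [-0.1, 0.4, 1.8]
opening: 0.395
```

```bash
python3 - <<'E'
from h import *
st()
E
```

```text
t 21.65 pos [0.5045 0.3815 0.0036] xax [-0.188  0.982  0.   ] zax [ 0.001  0.    -1.   ] F [-0.1  0.4  1.8] M [ 0.01 -0.05  0.03] open 0.395 q [-0.57  1.03 -0.28  1.66  0.5   0.52 -0.97]
```

Call:
carry_out --pt "0 0 0 0 0 0" --pt "0 0 0 0 0 0" --pt "0 0 0 0 0 0" --pt "0 0 -0.005 0 0 0" --pt "0 0 -0.02 0 0 0" --pt "0 0 -0.06 0 0 0" --pt "0 0 -0.11 0 0 0" --pt "0 0 -0.16 0 0 0" --pt "0 0 -0.2 0 0 0" --pt "0 0 -0.2 0 0 0" --fingers 120

```text
clock: 22.65
tool_pos: [0.5064, 0.3842, 0.2105]
eef_rot: [0.637, 0.771, 0.006, 0.001]
contact_force: [0.1, 0.2, -0.1]
opening: 0.53
```

```bash
python3 - <<'E'
from h import *
st(); p,T=snap('wrist','w17.png'); snap('scene','s17.png');to(.36,.1,.25,110)
E
```

```text
t 22.65 pos [0.5064 0.3842 0.2105] xax [-0.188  0.982  0.007] zax [ 0.009  0.008 -1.   ] F [ 0.1  0.2 -0.1] M [-0.02 -0.12  0.03] open 0.53 q [-0.5   0.75 -0.42  1.57  0.36  0.89 -0.85]
cur yaw 100.84 row [-0.2491, -0.1945, -0.0457] [0.09, -0.03, -9.16] dist 0.319
```

View pics/w17.png

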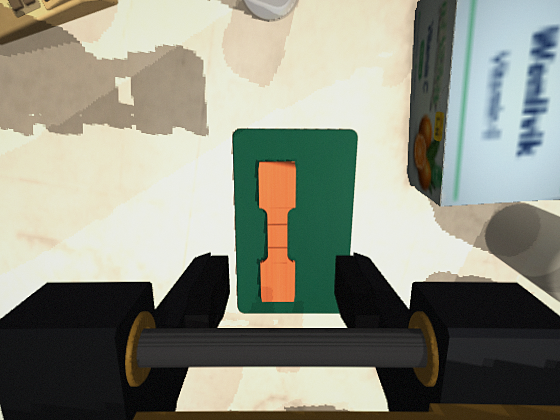

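View pics/s17.png

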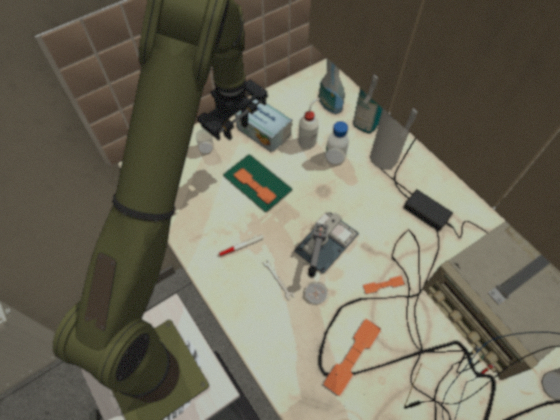

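```bash
python3 - <<'E'
from h import *
import cv2
p,T=snap('scene','s18.png')
for l in ['lever','lever_boss','lever_grip','bar_nose','coupon','mat','spanner','petri_dish','beaker_100','pen_1']:
    print(l,[(np.round(d['xyz'],4).tolist(),round(d['p'],2)) for d in r.spot_point(p,l)][:3])
a=p['img'][190:290,270:380]; cv2.imwrite('pics/s18z.png',cv2.resize(a,None,fx=6,fy=6,interpolation=cv2.INTER_CUBIC))
E
```

```text
lever [([0.5533, 0.0563, 0.0562], 0.76), ([0.6364, 0.0787, 0.0619], 0.56)]
lever_boss [([0.5575, 0.0555, 0.0732], 0.8)]
lever_grip [([0.4666, -0.0301, 0.0815], 0.75)]
bar_nose [([0.6408, 0.0768, 0.0551], 0.53)]
coupon [([0.6249, -0.1481, -0.002], 0.91), ([0.432, -0.2444, -0.0012], 0.88), ([0.5166, 0.3229, 0.0051], 0.68)]
mat [([0.5318, 0.3325, 0.0026], 0.96), ([0.4726, 0.5384, 0.0029], 0.45)]
spanner [([0.4716, 0.5386, 0.0018], 0.63), ([0.4029, 0.032, 0.0022], 0.49)]
petri_dish [([0.4595, -0.0589, 0.0029], 0.98)]
beaker_100 [([0.4726, 0.5394, 0.0012], 0.69), ([0.5544, 0.0577, 0.0746], 0.54)]
pen_1 [([0.5582, 0.0541, 0.0923], 0.59), ([0.3694, 0.1762, -0.0008], 0.49)]
```

View pics/s18z.png

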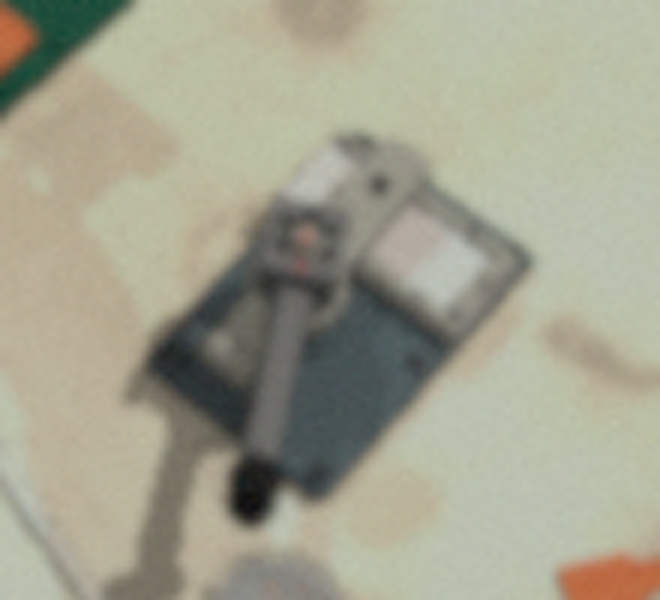

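```bash
python3 -c "
from plant import r
print(r.finish_job())"
```

```text
the job is handed in; nothing more can be done
None
```

The job is done and handed in at about 23 s of robot time, against the 69 s limit; no verdict came back.

- **Lever:** It went onto the shaft red mark to red mark and down until it met the flange with 16.7 N. I then swung it counter-clockwise about 60° until the turning moment rose from 0.5 to 2.2 N m, which I took as the stop. I eased back 2°, inside the play, before letting go. The last check put the middle of the boss at 73 mm; 73 mm is fully home.
- **Clamp bar:** The top edge of its free end reads about 55 mm, against 40 mm when down and about 58 mm nominal when fully lifted, so it is up and has stayed up.
- **Coupon:** I slid it out about 90 mm along the bed before lifting it. It was let go only once it touched the mat (about 3 N of change in force). The wrist picture shows it flat and fully inside the mat's edges, and its centre reads (0.517, 0.323) against the mat's (0.532, 0.333).
- **Other things:** The petri dish, beaker, spanner and pen read within about 5 mm of their starting places.

In the last picture the networks also gave two false names: "spanner" at the beaker's spot and "pen" at the shaft's. The pictures show neither there.

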